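# Start the clamp screw in the bridge

### The job

The clamp screw of the green clamping bridge stands loose in its brass bush, its thread not yet caught. Turn it backward (counter-clockwise seen from above) by its thumb plate until it drops into the start of the thread, then forward (clockwise) one full turn, and finish while still gripping the thumb plate, so that the screw is held started and still clear of the steel block below. Handle it gently: let it rise and sink as the thread asks instead of pressing or pulling on it, and leave the block where it lies.

Things in the scene. Friction and masses are not known exactly. Their poses are not given: they have to be found in the camera images.
- screw_grip (a point): Centre of the clamp screw's dark thumb plate: 10 mm thick along x (grip across this), 44 mm wide along y, 36 mm high along z (18 above and below); z points up the screw. Its collar and thread lie below the plate. One turn moves it 8 mm. Unstarted it stands 46 to 47.5 mm above the bush's rim; turned back 2 to 3 rad it rises to 50, then falls to 42; one turn forward of that it is at 34 mm.
- screw: The loose clamp screw, 0.25 kg, 116 mm long, origin at its lower tip 98 mm below screw_grip, same axes. Right-hand thread 24 mm across, 8 mm a turn; a plain 15 mm pilot below it keeps it upright (1 to 2 degrees of lean). It turns very easily and drops by its own weight only if not gripped hard: fingers shut round the plate with about 4 mm of play can turn it and still let it rise and fall.
- bush_mouth (a point): Centre of the upper rim (40 mm across, 110 mm above the bench) of the brass bush in which the screw stands, z up; a flange 52 mm across lies 7 mm below the rim. At the start the screw's thread only rests on top of the bush's thread.
- bush: The same fixed brass bush, origin on its axis at its lower end, 46 mm below the rim, z up. It was pressed in at any angle; where its thread begins is not marked and has to be felt.
- bridge: Green clamping bridge, fixed to the bench; origin at the centre of its underside. Base plate 100 (x) by 190 mm (y), 12 mm thick; crossbeam 52 by 190 mm along y, its top 98 mm above the bench, with a nut at y = +75 and -75 mm (tops 110 mm above the bench). Bush and screw stand at its centre.
- work_block_centre (a point): Centre of the loose ground steel block, 25 x 50 x 25 mm, that lies on the base plate under the screw, its top 37 mm above the bench; one turn after the drop the screw's tip is still 9 mm above it.
- work_block: The same steel block, origin at the centre of its underside, 50 mm along y.

How it is judged:
By the outcome, as a careful person would: the job done as asked, in the order asked, and still so for the second after the job is handed in, while the arm keeps its last pose, push and grip.
It also fails if it takes over 72 s, if anything falls off the work surface, if the arm or the gripper's body presses on something with over 40 N, if the wrist force passes 120 N, or if a joint passes its speed limit or range.

### The arm

A 6-joint arm with a two-finger parallel gripper is mounted at the origin on the work surface; the furniture and walls round the work are solid. World frame = base frame: x ahead of the robot, y to its left, z up, the work surface at z = 0. Lengths are in m, angles in rad, forces in N, time in s.
With the tool pointing down it reaches from about 0.375 to 0.9 m from the base axis. Payload 3.1 kg.
Tool frame: the origin (TCP) lies between the finger pads; the fingertips stand 25 mm ahead of it and the grasp point (between the pads) lies 6 mm ahead of it; y points along the fingers, x is the direction in which the jaws open and shut, and the axes are right-handed (so a half turn about y gives the same grasp; the last joint's range is limited). The gripper opens to 87 mm and grips with 3 to 60 N. Pads are 19 mm wide; open, the fingers measure 117 mm over their backs; the gripper's body (75 mm by 190 mm) begins 51 mm behind the grasp point.
Start: joints at [-1.419, 0.527, 1.433, -0, 1.181, -0.178], TCP at [0.202, -0.591, 0.248] pointing down, gripper open.
Joint ranges: [-3.08, 3.08], [-0.75, 2.2], [0.22, 2.44], [-1.43, 4.57], [0, 2.65], [-2.85, 2.85]. Speed limits (rad/s): [2.79, 2.79, 3.14, 3.14, 3.14, 3.14].

### API

Orientations are given as a unit quaternion [x, y, z, w].
In Python, from rig import robot gives the robot as it stands.
- The arm moves only by the tool carry_out, never from a script. Its argument "moves" is a list of rows, each a list of 7 numbers: the opening, from 0 (shut) to 1 (fully open), then the shift along the tool's x, y, z in cm, then the turn, a rotation vector about the tool's x, y, z in rad. In form: [[grip, x, y, z, rx, ry, rz], ...]. A call has 1 to 20 rows; each row is the pose to reach, as a shift and turn from the pose commanded when the call began, along the tool's axes at that moment; what a row does not reach only later rows make up. A row lasts 1/10 s, in which the tool goes at most 50 mm and 8.59 degrees, less where a joint would pass 70% of its speed; a pose out of reach is approached as far as the arm can. A call with a gripper value outside its range is refused whole. The fingers move at their own pace and stop on an object; "force" is the grip in N (left out, the last holds). Time passes only in rows, so rows that repeat a pose let the fingers close. It gives the time, the measured TCP pose, the force and the opening at its end, in the units of the state.
- robot.get_obs(): the state, without advancing time (a new reading comes with each control period).
- robot.camera(name): name is "scene" or "top" or "wrist"; returns the picture (400x640x3 uint8, red, green, blue); there is no depth.
- robot.camera_params(name): a dict with "fx", "fy", "cx", "cy" (pixels), "extrinsics" (4x4, takes a point from camera to world coordinates); the wrist camera has in their place "mount" (4x4, takes a point from camera to tool coordinates, whose origin is the TCP and whose axes are the tool frame's). Camera axes: x right, y down, z forward; pixel columns grow to the right and rows downward; lengths in m; the calibration is good to about 2 mm. A picture is of the moment at which its call begins: read the wrist's pose just before it. camera_params takes no time and is no camera call.
- robot.hand_in(): hands the job in, once; it reports no verdict.
The state is a dict: "time": time; "q": joint angles; "joint_velocities": joint speeds; "joint_torque": joint torques, N m; "position": TCP position; "tool_rot": TCP orientation; "ft_force": force on the tool from outside, world axes, zero at the start; "moment": the same for the moment, N m; "grip_width": finger opening in m.
Only numpy, scipy, OpenCV 4.12 (cv2) and the standard library are available. Lean on these libraries where they do the work, as an engineer would, in place of code of your own. Each camera call takes 0.05 s, during which the arm holds its last target.

## Working session

There is one attempt and no reset: what is moved stays moved. The work goes in short steps, Python scripts to look and compute and a tool call to move; the robot and the scene stay as the last step left them, time stands still between calls to the robot, and variables do not carry over. Pictures are saved under pics/ and viewed, and the job is handed in when it is done.

Besides the shell and the picture viewer there is one more tool, called after "Emit:" as name(argument=value, ...) on one line, values as JSON. carry_out: Moves the arm, as the interface text tells. Its arguments: {"type":"object","properties":{"moves":{"type":"array"},"force":{"type":"number"}},"required":["moves"]}

```bash
mkdir -p pics; python3 - <<'E'
from rig import robot
import cv2
o=robot.get_obs()
for k,v in o.items(): print(k,v)
for n in ["scene","top","wrist"]:
    print(n,robot.camera_params(n))
    cv2.imwrite(f"pics/{n}0.png",robot.camera(n)[:,:,::-1])
E
```

```text
time 0.0
q [-1.41947547e+00  5.28449781e-01  1.43394283e+00 -5.91497171e-06
  1.18140967e+00 -1.78480248e-01]
joint_velocities [ 0.00051995  0.00147388 -0.00148774  0.00129609  0.00038616 -0.00132104]
joint_torque [ 3.61968969e-04 -4.40044963e+01 -1.76591206e+01  6.35488098e-02
  5.83729148e-02 -1.52021312e-04]
position [ 0.20233934 -0.59059524  0.24656877]
tool_rot [-0.57473606  0.41168557 -0.41059309  0.57585308]
ft_force [-0.21772912  0.75004242 -0.57221127]
moment [-0.00552168 -0.01248819  0.00942013]
grip_width 0.08696833648736335
scene {'fx': 394.72388071054627, 'fy': 394.72388071054627, 'cx': 324.3710208172634, 'cy': 196.59770812760956, 'extrinsics': array([[ 0.55576601, -0.55017001,  0.62324722, -0.05986339],
       [-0.83108132, -0.34902957,  0.43299214, -0.06344688],
       [-0.02068758, -0.75861144, -0.65121479,  0.66930574],
       [ 0.        ,  0.        ,  0.        ,  1.        ]])}
top {'fx': 409.2301746321946, 'fy': 409.2301746321946, 'cx': 318.3428827158662, 'cy': 194.67782201316018, 'extrinsics': array([[-0.03110749, -0.97787101,  0.20688311,  0.29035904],
       [-0.99949739,  0.02916865, -0.01241608,  0.32473701],
       [ 0.00610682, -0.20716536, -0.97828688,  0.93469573],
       [ 0.        ,  0.        ,  0.        ,  1.        ]])}
wrist {'fx': 312.94240999611907, 'fy': 312.94240999611907, 'cx': 316.5568094470362, 'cy': 197.14124118650574, 'mount': array([[ 9.99997405e-01,  1.93388854e-03, -1.20452917e-03,
        -9.39134530e-04],
       [ 1.68935090e-03, -2.74648552e-01,  9.61543197e-01,
        -1.37103756e-01],
       [ 1.52869518e-03, -9.61542736e-01, -2.74651106e-01,
         7.47909585e-02],
       [ 0.00000000e+00,  0.00000000e+00,  0.00000000e+00,
         1.00000000e+00]])}
```

View pics/scene0.png

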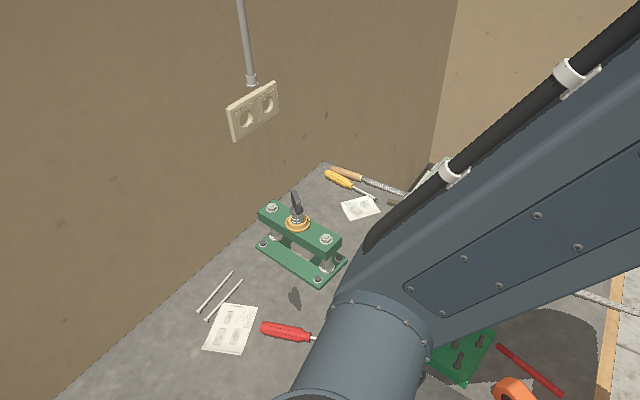

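View pics/top0.png

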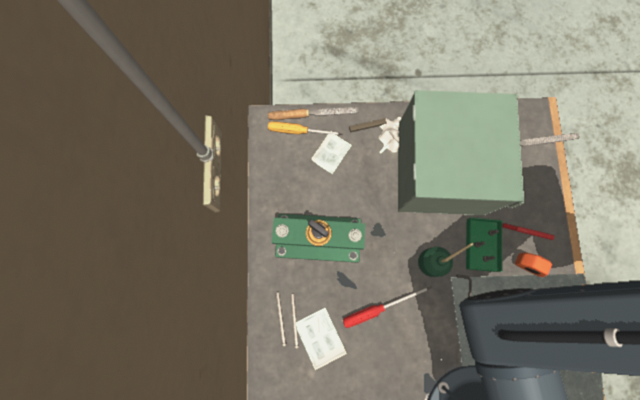

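View pics/wrist0.png

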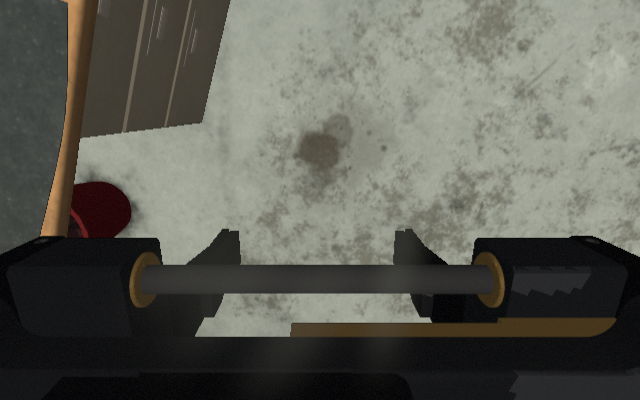

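```bash
cat > h.py <<'E'
import numpy as np,cv2
from rig import robot
from scipy.spatial.transform import Rotation as R
def ray(p,uv,T):
    d=np.array([(uv[0]-p['cx'])/p['fx'],(uv[1]-p['cy'])/p['fy'],1.0]); return T[:3,3],T[:3,:3]@d
def onz(p,uv,T,z):
    c,d=ray(p,uv,T); return c+d*(z-c[2])/d[2]
def tri(rs):
    A=np.zeros((3,3));b=np.zeros(3)
    for c,d in rs:
        d=d/np.linalg.norm(d);P=np.eye(3)-np.outer(d,d);A+=P;b+=P@c
    return np.linalg.solve(A,b)
def proj(p,T,X):
    q=T[:3,:3].T@(np.asarray(X)-T[:3,3]); return p['fx']*q[0]/q[2]+p['cx'],p['fy']*q[1]/q[2]+p['cy']
def toolT(o=None):
    o=o or robot.get_obs();T=np.eye(4);T[:3,:3]=R.from_quat(o['tool_rot']).as_matrix();T[:3,3]=o['position'];return T
def cam(n):
    p=robot.camera_params(n)
    if n=='wrist': T=toolT()@p['mount']
    else: T=p['extrinsics']
    return robot.camera(n),p,T
E
python3 - <<'E'
import cv2,numpy as np
from h import *
a=cv2.imread('pics/top0.png');b=cv2.imread('pics/scene0.png')
c=cv2.resize(a[205:270,262:372],None,fx=7,fy=7,interpolation=cv2.INTER_CUBIC);cv2.imwrite('pics/top0c.png',c)
c=cv2.resize(b[180:290,240:360],None,fx=5,fy=5,interpolation=cv2.INTER_CUBIC);cv2.imwrite('pics/scene0c.png',c)
p=robot.camera_params('top');T=p['extrinsics']
print('rim',onz(p,(318,233),T,.11))
for uv in [(282,231),(356,235.5)]: print('nut',onz(p,uv,T,.11))
for uv in [(415,92),(520,97),(523,205),(413,211),(398,205)]:print('box',[onz(p,uv,T,z).round(3) for z in (0,.1,.2,.3)])
print('wall',onz(p,(248,233),T,0)); print(toolT().round(3))
E
```

```text
rim [0.38569692 0.31742393 0.11      ]
nut [0.39195774 0.390017   0.11      ]
nut [0.37830965 0.24091233 0.11      ]
box [array([0.74 , 0.066, 0.   ]), array([0.692, 0.094, 0.1  ]), array([0.644, 0.122, 0.2  ]), array([0.596, 0.149, 0.3  ])]
box [array([ 0.719, -0.192,  0.   ]), array([ 0.673, -0.137,  0.1  ]), array([ 0.628, -0.081,  0.2  ]), array([ 0.582, -0.026,  0.3  ])]
box [array([ 0.449, -0.163,  0.   ]), array([ 0.432, -0.111,  0.1  ]), array([ 0.415, -0.059,  0.2  ]), array([ 0.398, -0.006,  0.3  ])]
box [array([0.443, 0.095, 0.   ]), array([0.427, 0.119, 0.1  ]), array([0.41 , 0.144, 0.2  ]), array([0.394, 0.169, 0.3  ])]
box [array([0.458, 0.129, 0.   ]), array([0.44 , 0.149, 0.1  ]), array([0.422, 0.17 , 0.2  ]), array([0.404, 0.191, 0.3  ])]
wall [0.40328015 0.47646136 0.        ]
[[ 0.324 -0.     0.946  0.202]
 [-0.946  0.002  0.324 -0.591]
 [-0.002 -1.     0.     0.247]
 [ 0.     0.     0.     1.   ]]
```

View pics/top0c.png

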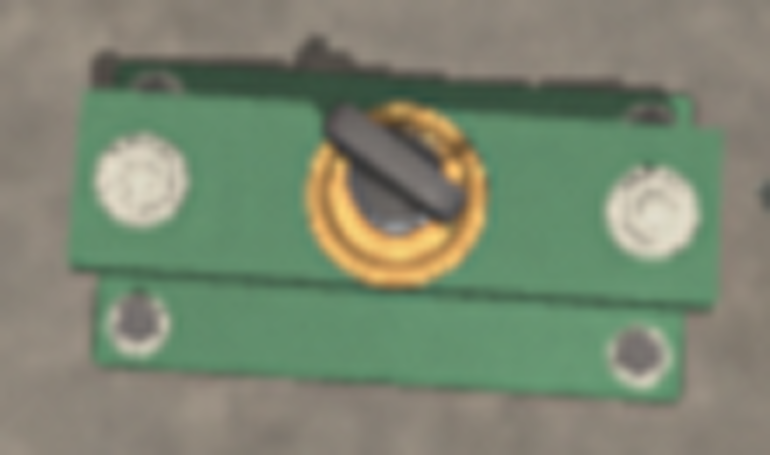

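View pics/scene0c.png

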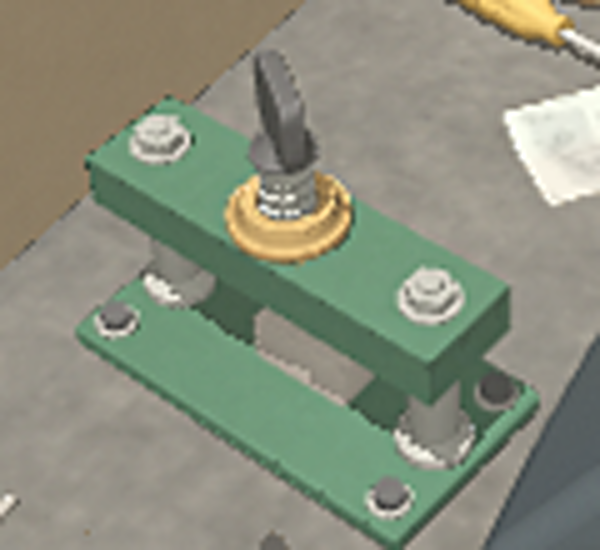

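```bash
python3 - <<'E'
import cv2,numpy as np
from h import *
a=cv2.imread('pics/top0.png');b=cv2.imread('pics/scene0.png')
c=cv2.resize(a[80:225,380:590],None,fx=3.8,fy=3.8,interpolation=cv2.INTER_CUBIC);cv2.imwrite('pics/top0d.png',c)
c=cv2.resize(b[150:230,370:470],None,fx=6,fy=6,interpolation=cv2.INTER_CUBIC);cv2.imwrite('pics/scene0d.png',c)
p=robot.camera_params('top');T=p['extrinsics']
P=lambda u,v,z:onz(p,(262+u/7,205+v/7),T,z)
A=P(345,115,.175);B=P(450,205,.175);print(A,B,B-A,np.linalg.norm(B-A),(A+B)/2)
print('rimfit',P(398,193,.106))
n1=P(141,180,.112);n2=P(652,212,.112);print(n1,n2,(n1+n2)/2)
E
```

```text
[0.40026001 0.329889   0.175     ] [0.37531881 0.30267231 0.175     ] [-0.0249412  -0.02721669  0.        ] 0.03691627549114592 [0.38778941 0.31628065 0.175     ]
rimfit [0.38697809 0.31562212 0.106     ]
[0.39228064 0.38956358 0.112     ] [0.37858044 0.24282025 0.112     ] [0.38543054 0.31619191 0.112     ]
```

View pics/top0d.png

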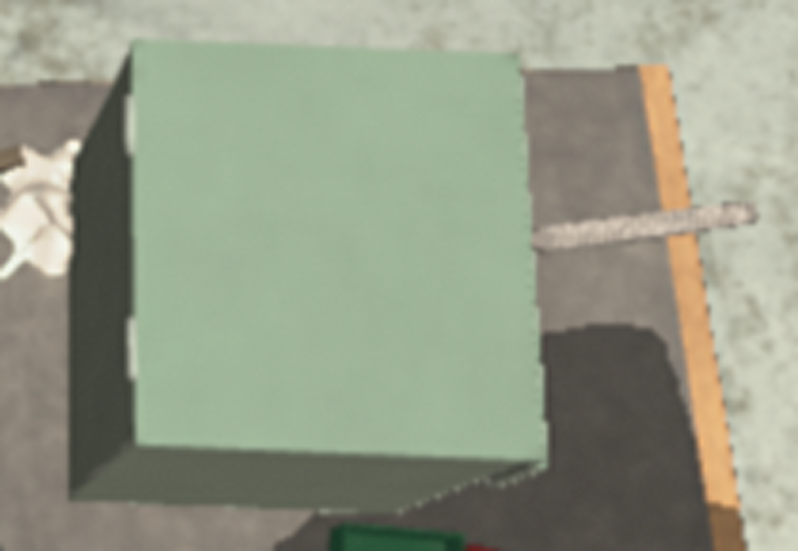

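View pics/scene0d.png

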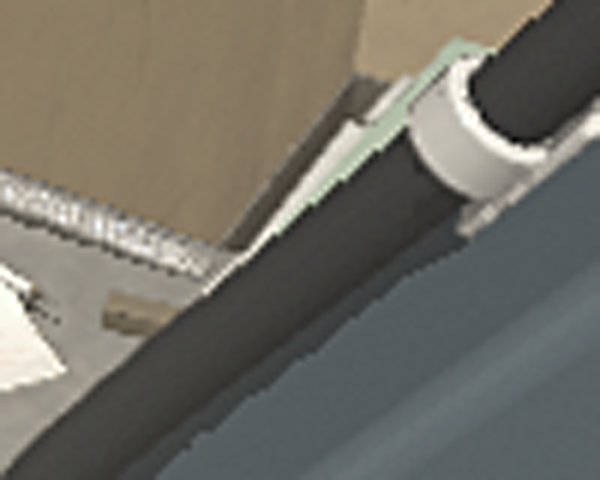

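```bash
python3 - <<'E'
import cv2,numpy as np
from h import *
p=robot.camera_params('top');T=p['extrinsics']
s=robot.camera_params('scene');S=s['extrinsics']
b=onz(p,(398.4,211),T,0);print('box bot',b)
for z in (.05,.1,.15,.2,.25):print(z,onz(p,(415.5,197.1),T,z),onz(p,(522,200.5),T,z))
print('outlet',tri([ray(p,(212,163),T),ray(s,(253,110),S)]))
print('conduit foot',tri([ray(p,(205,155),T),ray(s,(251,82),S)]))
print('brush',[onz(p,(470,243),T,z).round(3) for z in (.05,.1,.2)])
Tt=toolT();c0=Tt[:3,3]
def way(r,th,z,ps):
    th=np.radians(th);X=np.array([r*np.cos(th),r*np.sin(th),z]);return Tt[:3,:3].T@(X-c0)*100
for i,th in enumerate(np.linspace(-71.1,39.3,23)):
    f=i/22;r=.624+f*(.498-.624);z=.247+min(1,i/4)*.083
    if i>18: pass
    print(i,way(r,th,z,0).round(1),'ry',round(-.5*f,2))
E
```

```text
box bot [0.44383593 0.12858524 0.        ]
0.05 [0.46557705 0.09901989 0.05      ] [ 0.45088379 -0.1359818   0.05      ]
0.1 [0.45567432 0.11177666 0.1       ] [ 0.44181148 -0.10994354  0.1       ]
0.15 [0.44577159 0.12453342 0.15      ] [ 0.43273916 -0.08390528  0.15      ]
0.2 [0.43586886 0.13729019 0.2       ] [ 0.42366685 -0.05786701  0.2       ]
0.25 [0.42596614 0.15004695 0.25      ] [ 0.41459453 -0.03182875  0.25      ]
outlet [0.49222124 0.49861741 0.25826811]
conduit foot [0.48719217 0.49080477 0.32557355]
brush [array([ 0.361, -0.011,  0.05 ]), array([0.357, 0.008, 0.1  ]), array([0.349, 0.046, 0.2  ])]
0 [-0. -0. -0.] ry -0.0
1 [-0.9 -2.1  5.4] ry -0.02
2 [-2.1 -4.2 10.7] ry -0.05
3 [-3.9 -6.2 15.8] ry -0.07
4 [-6.  -8.3 20.6] ry -0.09
5 [-8.5 -8.3 25.2] ry -0.11
6 [-11.5  -8.3  29.6] ry -0.14
7 [-14.7  -8.3  33.6] ry -0.16
8 [-18.3  -8.3  37.3] ry -0.18
9 [-22.1  -8.3  40.6] ry -0.2
10 [-26.2  -8.3  43.5] ry -0.23
11 [-30.4  -8.3  46.1] ry -0.25
12 [-34.9  -8.2  48.2] ry -0.27
13 [-39.4  -8.2  49.9] ry -0.3
14 [-44.1  -8.2  51.2] ry -0.32
15 [-48.8  -8.2  52. ] ry -0.34
16 [-53.5  -8.2  52.5] ry -0.36
17 [-58.2  -8.2  52.5] ry -0.39
18 [-62.8  -8.2  52.1] ry -0.41
19 [-67.3  -8.2  51.3] ry -0.43
20 [-71.6  -8.2  50.1] ry -0.45
21 [-75.8  -8.2  48.6] ry -0.48
22 [-79.8  -8.2  46.7] ry -0.5
```

Emit:
carry_out(moves=[[1,0,-4,2,0,0,0],[1,-1,-8,6,0,-0.02,0],[1,-2,-8.3,10.5,0,-0.05,0],[1,-4,-8.3,15.5,0,-0.07,0],[1,-6,-8.3,20.5,0,-0.09,0],[1,-8.5,-8.3,25,0,-0.11,0],[1,-11.5,-8.3,29.5,0,-0.14,0],[1,-14.7,-8.3,33.5,0,-0.16,0],[1,-18.3,-8.3,37,0,-0.18,0],[1,-22,-8.3,40.5,0,-0.2,0],[1,-26,-8.3,43.5,0,-0.23,0],[1,-30.4,-8.3,46,0,-0.25,0],[1,-35,-8.2,48,0,-0.27,0],[1,-39.4,-8.2,50,0,-0.3,0],[1,-44,-8.2,51,0,-0.32,0],[1,-48.8,-8.2,52,0,-0.34,0],[1,-53.5,-8.2,52.5,0,-0.36,0],[1,-58,-8.2,52.5,0,-0.39,0],[1,-62.8,-8.2,52,0,-0.41,0],[1,-67,-8.2,51.3,0,-0.43,0]])

```text
time: 2.15
position: [0.4696, 0.2109, 0.3293]
tool_rot: [-0.65, 0.279, -0.278, 0.65]
ft_force: [1.3, 0.3, -0.8]
grip_width: 0.0871
```

```bash
python3 - <<'E'
from h import *
o=robot.get_obs();print(o['time'],o['position'],o['q'],o['ft_force']);T=toolT(o)
print(T.round(3)); print(T[:3,:3].T@(np.array([.386,.316,.31])-T[:3,3])*100)
E
```

```text
2.15 [0.46959817 0.21086044 0.32929944] [2.04495454e-01 2.84384507e-01 1.59838987e+00 3.89872839e-04
 1.25920921e+00 1.01380529e+00] [ 1.33826652  0.25812926 -0.75237317]
[[ 0.69  -0.     0.724  0.47 ]
 [-0.724  0.     0.69   0.211]
 [-0.001 -1.    -0.     0.329]
 [ 0.     0.     0.     1.   ]]
[-13.37751205   1.93675916   1.2023439 ]
```

Emit:
carry_out(moves=[[1,-5,0.5,0.8,0,-0.03,0],[1,-9,1,1.1,0,-0.05,0],[1,-12,1.5,1.2,0,-0.07,0],[1,-13.4,1.9,1.2,0,-0.07,0],[1,-13.4,1.9,1.2,0,-0.07,0],[1,-13.4,1.9,1.2,0,-0.07,0]])

```text
time: 2.75
position: [0.388, 0.3136, 0.3106]
tool_rot: [0.659, -0.256, 0.256, -0.659]
ft_force: [0.2, -1.1, 0.1]
grip_width: 0.0871
```

```bash
python3 - <<'E'
from h import *
o=robot.get_obs();print(o['time'],o['position'],o['q'],o['ft_force'],o['joint_velocities'].max())
im,p,T=cam('wrist');cv2.imwrite('pics/w1.png',im[:,:,::-1]);np.save('w1T.npy',T)
c=cv2.resize(im[100:300,220:420,::-1],None,fx=3,fy=3,interpolation=cv2.INTER_CUBIC);cv2.imwrite('pics/w1c.png',c)
E
```

```text
2.75 [0.38804286 0.31364534 0.31056466] [ 4.55949838e-01  2.80202862e-01  1.66126598e+00 -9.82837368e-04
  1.19967005e+00  1.19761077e+00] [ 0.16073405 -1.12102421  0.07787983] 0.0009093063278680271
```

View pics/w1.png

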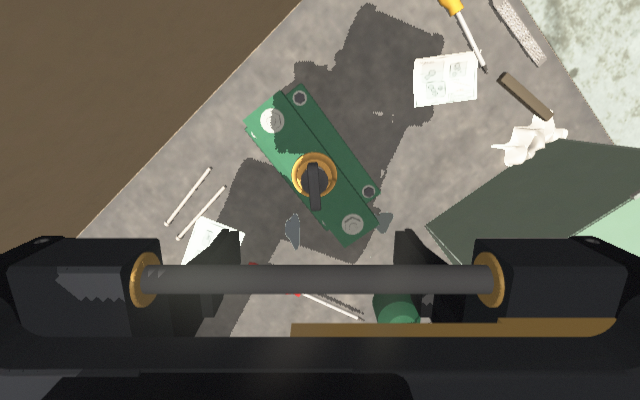

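View pics/w1c.png

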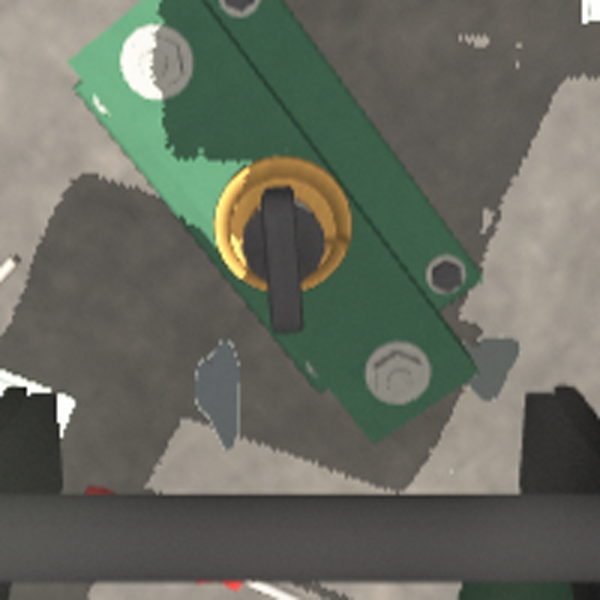

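```bash
python3 - <<'E'
from h import *
im=cv2.imread('pics/w1.png');p=robot.camera_params('wrist');T=np.load('w1T.npy')
W=lambda u,v,z:onz(p,(220+u/3,100+v/3),T,z)
n1=W(157,62,.112);n2=W(398,373,.112);print(n1,n2,(n1+n2)/2,np.linalg.norm(n1-n2))
# mask bright gold
print('rim',W(283,223,.106))
for z in (.172,.175,.178):
    A=W(278,189,z);B=W(287.5,326,z);d=A-B;print(z,A,B,np.linalg.norm(d),(A+B)/2,np.degrees(np.arctan2(d[1],d[0])))
tp=robot.camera_params('top');a=robot.camera_params('scene')
Tt=toolT();z=Tt[:3,2];x=Tt[:3,0];print('toolz',np.degrees(np.arctan2(z[1],z[0])),'toolx',np.degrees(np.arctan2(x[1],x[0])))
hsv=cv2.cvtColor(im,cv2.COLOR_BGR2HSV);g=im[:,:,::-1].max(2)
c=im[100:300,220:420];m=((c.max(2)<75)&(hsv[100:300,220:420,1]<60)).astype('uint8')
nn,l,st,ct=cv2.connectedComponentsWithStats(m)
i=l[200//3+10,94];print(i,st[i],ct[i])
k=(l==i)
for r in range(60,114,4):
    xs=np.where(k[r])[0];print(r+100,xs.min()+220 if len(xs) else None,xs.max()+220 if len(xs) else None)
E
```

```text
[0.39531228 0.39181754 0.112     ] [0.38218748 0.24777618 0.112     ] [0.38874988 0.31979686 0.112     ] 0.1446380782922914
rim [0.38828091 0.31937716 0.106     ]
0.172 [0.40371284 0.3377215  0.172     ] [0.37703514 0.30435858 0.172     ] 0.04271749875049575 [0.39037399 0.32104004 0.172     ] 51.35343096522496
0.175 [0.40408561 0.33807314 0.175     ] [0.37769822 0.30507328 0.175     ] 0.04225263344118245 [0.39089191 0.32157321 0.175     ] 51.35343096522498
0.178 [0.40445837 0.33842477 0.178     ] [0.3783613  0.30578797 0.178     ] 0.0417877681318691 [0.39140983 0.32210637 0.178     ] 51.35343096522496
toolz 47.4671386986294 toolx -42.532891113618724
3 [ 81  63  27  48 751] [94.32623169 84.90545939]
160 None None
164 308 317
168 307 318
172 305 324
176 302 326
180 302 327
184 302 326
188 303 325
192 307 320
196 310 319
200 310 320
204 310 320
208 311 320
212 None None
```

```bash
python3 - <<'E'
from h import *
p=robot.camera_params('wrist');T=np.load('w1T.npy')
W=lambda u,v,z:onz(p,(220+u/3,100+v/3),T,z)
n1=W(157,62,.1);n2=W(398,373,.1);print((n1+n2)/2,np.linalg.norm(n1-n2))
C=np.array([.3908,.3214,.21]);Tt=toolT();print(Tt[:3,:3].T@(C-Tt[:3,3])*100)
E
```

```text
[0.38699044 0.31800095 0.1       ] 0.14980870039386995
[-0.37806351 10.0719606   0.73990018]
```

Emit:
carry_out(moves=[[1,-0.2,3,0.4,0,-0.04,0],[1,-0.4,6,0.7,0,-0.07,0],[1,-0.4,8,0.7,0,-0.07,0],[1,-0.4,8,0.7,0,-0.07,0],[1,-0.4,8,0.7,0,-0.07,0]])

```text
time: 3.3
position: [0.3903, 0.3213, 0.2308]
tool_rot: [-0.667, 0.233, -0.234, 0.667]
ft_force: [-0.0, -0.1, 0.4]
grip_width: 0.087
```

```bash
python3 - <<'E'
from h import *
o=robot.get_obs();print(o['time'],o['position'],o['q'],o['ft_force'])
im,p,T=cam('wrist');cv2.imwrite('pics/w2.png',im[:,:,::-1]);np.save('w2T.npy',T)
c=cv2.resize(im[120:320,220:420,::-1],None,fx=3,fy=3,interpolation=cv2.INTER_CUBIC);cv2.imwrite('pics/w2c.png',c)
E
```

```text
3.3 [0.39030586 0.32133529 0.23083613] [ 4.67537304e-01  3.90764413e-01  1.74684087e+00 -2.40019587e-04
  1.00365137e+00  1.14072707e+00] [-0.01703924 -0.14493405  0.39127274]
```

View pics/w2c.png

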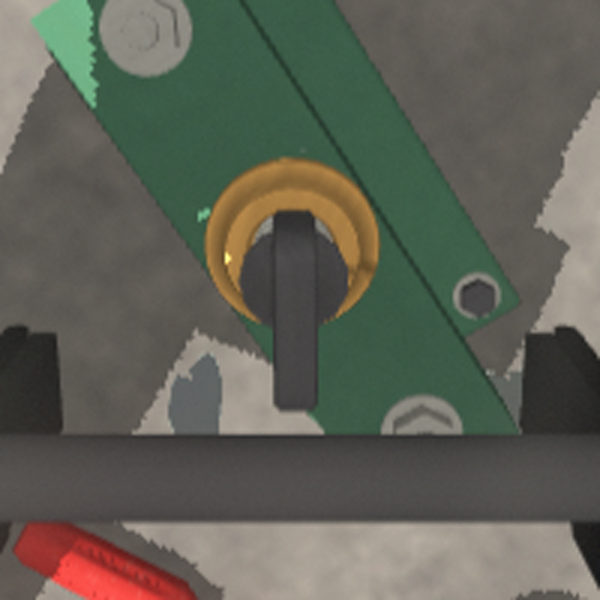

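```bash
python3 - <<'E'
from h import *
p=robot.camera_params('wrist');T=np.load('w2T.npy');Tt=toolT()
W=lambda u,v,z:onz(p,(220+u/3,120+v/3),T,z)
for z in (.172,.175,.178):
    A=W(294.5,213,z);B=W(295.5,400,z);print(z,np.linalg.norm(A-B),(A+B)/2,Tt[:3,:3].T@((A+B)/2-Tt[:3,3])*100)
L=W(274,300,.175);Rr=W(315.5,300,.175);print('thick',np.linalg.norm(L-Rr),Tt[:3,:3].T@((L+Rr)/2-Tt[:3,3])*100)
E
```

```text
0.172 0.044216062707947694 [0.39130975 0.32263216 0.172     ] [-1.79615927e-03  5.95192934e+00  1.03266993e-01]
0.175 0.04353914179527213 [0.3919997 0.3235255 0.175    ] [-3.20269882e-03  5.65214122e+00  2.16695188e-01]
0.178 0.042862220882596606 [0.39268965 0.32441884 0.178     ] [-4.60923836e-03  5.35235310e+00  3.30123384e-01]
thick 0.009056113261691888 [-0.00957141  5.6525386   0.43070423]
```

Emit:
carry_out(moves=[[1,0,2,0.1,0,0,0],[1,0,4,0.15,0,0,0],[1,0,5.9,0.15,0,0,0],[1,0,5.9,0.15,0,0,0],[0.4,0,5.9,0.15,0,0,0],[0.4,0,5.9,0.15,0,0,0],[0.4,0,5.9,0.15,0,0,0],[0.4,0,5.9,0.15,0,0,0],[0.4,0,5.9,0.15,0,0,0]], force=4)

```text
time: 4.25
position: [0.3901, 0.3233, 0.172]
tool_rot: [-0.667, 0.233, -0.233, 0.668]
ft_force: [0.3, -0.9, -0.2]
grip_width: 0.055
```

```bash
python3 - <<'E'
from h import *
o=robot.get_obs();print(o['time'],o['position'],o['grip_width'],o['ft_force'])
im,p,T=cam('wrist');cv2.imwrite('pics/w3.png',im[:,:,::-1]);np.save('w3T.npy',T)
c=cv2.resize(im[120:320,220:420,::-1],None,fx=3,fy=3,interpolation=cv2.INTER_CUBIC);cv2.imwrite('pics/w3c.png',c)
im,p,T=cam('top');cv2.imwrite('pics/t3.png',im[:,:,::-1])
im,p,T=cam('scene');cv2.imwrite('pics/s3.png',im[:,:,::-1])
E
```

```text
4.25 [0.39010217 0.32333025 0.17204163] 0.05501007737738138 [ 0.25160448 -0.88635843 -0.15660362]
```

View pics/w3c.png

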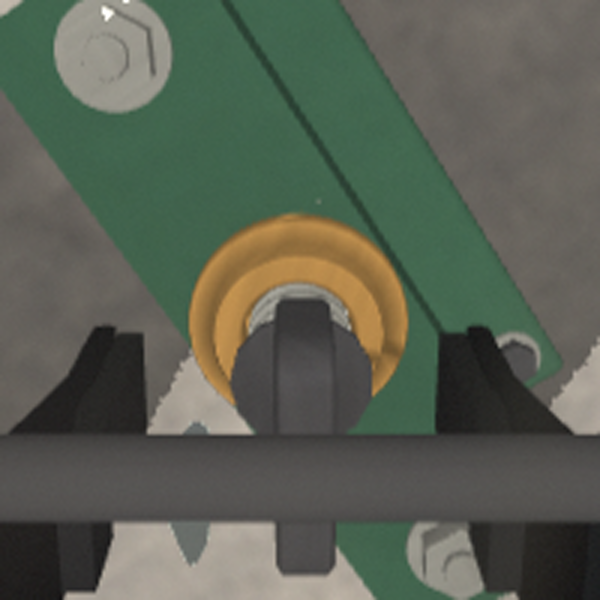

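View pics/t3.png

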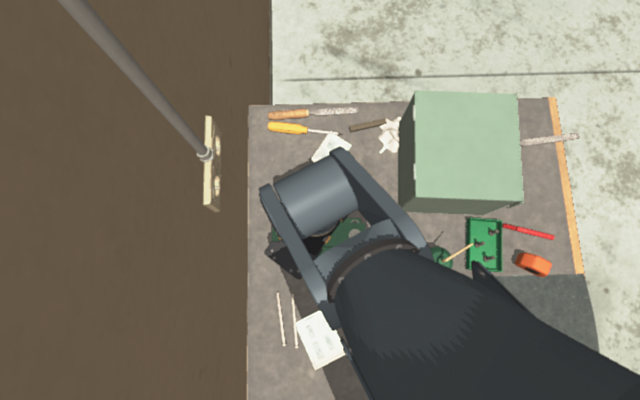

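View pics/s3.png

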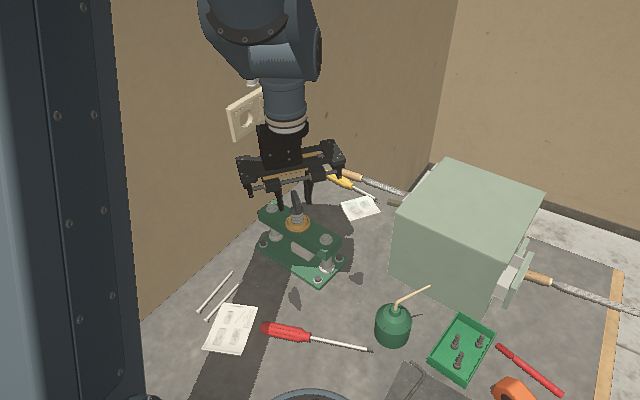

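```bash
python3 - <<'E'
from h import *
p=robot.camera_params('wrist');T=np.load('w3T.npy');Tt=toolT()
W=lambda u,v,z:onz(p,(220+u/3,120+v/3),T,z)
for u,v in [(305,310),(306,560)]:
    A=W(u,v,.174);print(Tt[:3,:3].T@(A-Tt[:3,3])*100)
A=W(144,345,.147);B=W(438,345,.147)
for X in(A,B):print('fing',Tt[:3,:3].T@(X-Tt[:3,3])*100)
E
```

```text
[ 0.12269518 -0.22952777  2.45637514]
[ 0.16593515 -0.23051219 -1.96819556]
fing [-2.82169571  2.46983116  0.74070421]
fing [2.64639912 2.47031252 0.75097835]
```

Emit:
carry_out(moves=[[0.4,0.2,0,0.2,0,0,0],[0.3,0.2,0,0.2,0,0,0],[0.25,0.2,0,0.2,0,0,0],[0.25,0.2,0,0.2,0,0,0],[0.25,0.2,0,0.2,0,0,0]])

```text
time: 4.9
position: [0.3927, 0.3235, 0.1715]
tool_rot: [0.668, -0.233, 0.233, -0.668]
ft_force: [-1.0, -0.4, -0.7]
grip_width: 0.0226
```

```bash
cat > snap.py <<'E'
import sys
from h import *
n=sys.argv[1]
o=robot.get_obs();print(round(o['time'],2),o['position'].round(4),'w',round(o['grip_width'],4),'F',o['ft_force'].round(1),'q6',o['q'][5].round(3))
im,p,T=cam('wrist');np.save(f'{n}T.npy',T);cv2.imwrite(f'pics/{n}_w.png',im[:,:,::-1])
c=cv2.resize(im[190:325,255:380,::-1],None,fx=4,fy=4,interpolation=cv2.INTER_CUBIC)
s,_,_=cam('scene');cv2.imwrite(f'pics/{n}_s.png',s[:,:,::-1])
d=cv2.resize(s[170:260,260:335,::-1],None,fx=4,fy=4,interpolation=cv2.INTER_CUBIC)
h=max(c.shape[0],d.shape[0]);pad=lambda x:cv2.copyMakeBorder(x,0,h-x.shape[0],0,0,cv2.BORDER_CONSTANT)
cv2.imwrite(f'pics/{n}.png',np.hstack([pad(c),pad(d)])[:600,:800])
E
python3 snap.py a1
```

```text
4.9 [0.3927 0.3235 0.1715] w 0.0226 F [-1.  -0.4 -0.7] q6 1.14
```

View pics/a1.png

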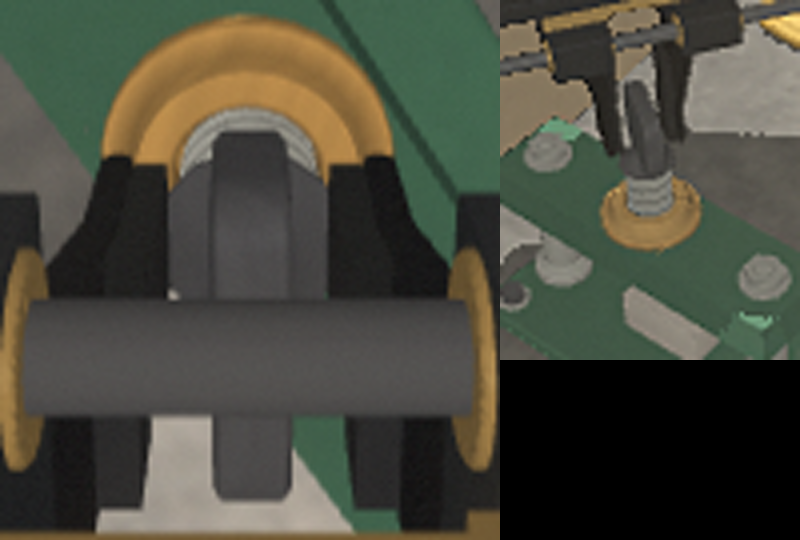

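Emit:
carry_out(moves=[[0.17,0,0,0,0,0,0],[0.17,0,0,0,0,0,0],[0.17,0,0,0,0,-0.1,0],[0.17,0,0,0,0,-0.2,0],[0.17,0,0,0,0,-0.3,0],[0.17,0,0,0,0,-0.4,0],[0.17,0,0,0,0,-0.5,0],[0.17,0,0,0,0,-0.6,0],[0.17,0,0,0,0,-0.7,0],[0.17,0,0,0,0,-0.8,0],[0.17,0,0,0,0,-0.8,0]])

```text
time: 6.1
position: [0.3919, 0.3237, 0.1718]
tool_rot: [-0.705, -0.045, 0.046, 0.706]
ft_force: [-2.0, 1.2, 3.7]
grip_width: 0.0148
```

```bash
python3 snap.py a2
```

```text
6.1 [0.3919 0.3237 0.1718] w 0.0148 F [-2.   1.2  3.7] q6 0.34
```

View pics/a2.png

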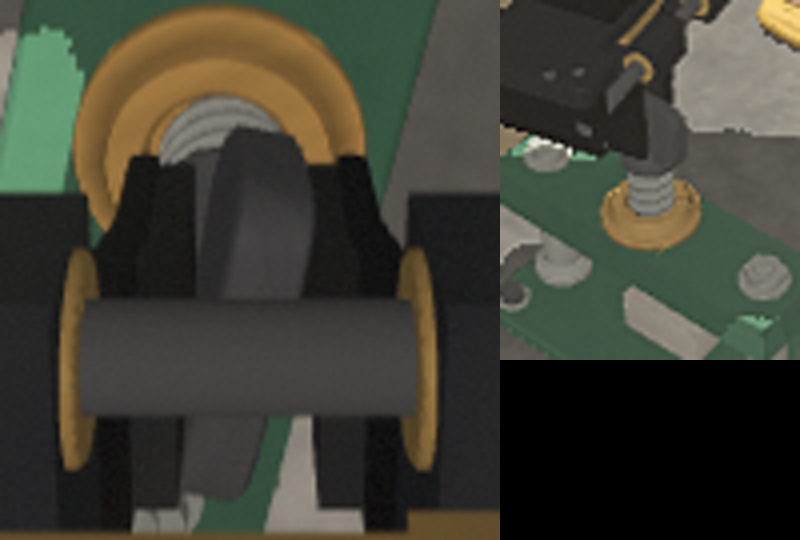

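```bash
cat > bush.py <<'E'
import sys
from h import *
def bush(n,R0=.026,z=.103):
    p=robot.camera_params('wrist');T=np.load(f'{n}T.npy');M=p['mount'];Tt=T@np.linalg.inv(M)
    im=cv2.imread(f'pics/{n}_w.png');h=cv2.cvtColor(im,cv2.COLOR_BGR2HSV)
    m=((h[:,:,0]>8)&(h[:,:,0]<28)&(h[:,:,1]>110)&(h[:,:,2]>60)).astype('uint8');m[250:]=0
    pts=[]
    nn,l,st,_=cv2.connectedComponentsWithStats(m);i=1+np.argmax(st[1:,4])
    for c in range(640):
        r=np.where(l[:,c]==i)[0]
        if len(r) : pts.append(onz(p,(c,r.min()-.5),T,z))
    pts=np.array(pts)
    A=np.c_[2*pts[:,:2],np.ones(len(pts))]
    for _ in range(5):
        s=np.linalg.lstsq(A,(pts[:,:2]**2).sum(1),rcond=None)[0];r=np.sqrt(s[2]+s[0]**2+s[1]**2)
        e=abs(np.hypot(*(pts[:,:2]-s[:2]).T)-r);k=e<max(.001,np.median(e)*2);pts=pts[k];A=A[k]
    X=np.r_[s[:2],z];print(n,'bush',X.round(4),'r',r.round(4),len(pts),'tool',(Tt[:3,:3].T@(X-Tt[:3,3])*100).round(2))
    return X
for n in sys.argv[1:]: bush(n)
E
python3 bush.py a1 a2
```

```text
a1 bush [0.3878 0.3195 0.103 ] r 0.0254 73 tool [-0.07  6.85 -0.52]
a2 bush [0.5751 0.3977 0.103 ] r 0.0239 34 tool [19.12  6.86  4.98]
```

```bash
sed -i 's/m\[250:\]=0/m[250:]=0;m[:,:240]=0;m[:,400:]=0;m[:160]=0/' bush.py; python3 bush.py a1 a2
```

```text
a1 bush [0.3878 0.3195 0.103 ] r 0.0254 73 tool [-0.07  6.85 -0.52]
a2 bush [0.3868 0.3199 0.103 ] r 0.0254 73 tool [-0.55  6.88 -0.32]
```

Emit:
carry_out(moves=[[0.22,-0.1,0,-0.1,0,0,0],[0.22,-0.25,0,-0.2,0,0,0],[0.22,-0.45,0,-0.3,0,0,0],[0.17,-0.45,0,-0.3,0,0,0],[0.17,-0.45,0,-0.3,0,0,0]])

```text
time: 6.7
position: [0.3889, 0.3199, 0.1715]
tool_rot: [0.706, 0.046, -0.045, -0.706]
ft_force: [0.0, 0.8, -1.1]
grip_width: 0.0158
```

```bash
python3 snap.py a3;python3 bush.py a3
```

```text
6.7 [0.3889 0.3199 0.1715] w 0.0158 F [ 0.   0.8 -1.1] q6 0.338
a3 bush [0.3867 0.32   0.103 ] r 0.0253 73 tool [-0.23  6.85  0.04]
```

View pics/a3.png

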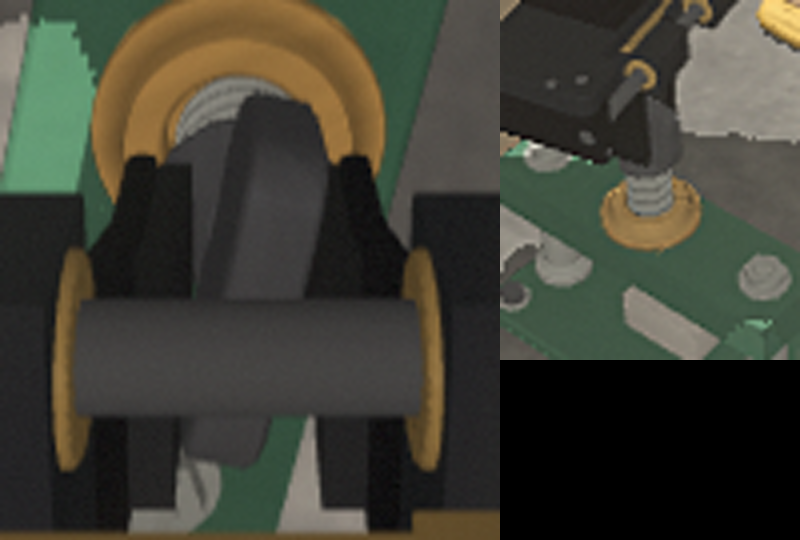

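Emit:
carry_out(moves=[[0.17,-0.2,0,0,0,0,0],[0.17,-0.2,0,0,0,-0.1,0],[0.17,-0.2,0,0,0,-0.2,0],[0.17,-0.2,0,0,0,-0.3,0],[0.17,-0.2,0,0,0,-0.4,0],[0.17,-0.2,0,0,0,-0.5,0],[0.17,-0.2,0,0,0,-0.6,0],[0.17,-0.2,0,0,0,-0.7,0],[0.17,-0.2,0,0,0,-0.8,0],[0.17,-0.2,0,0,0,-0.8,0]])

```text
time: 7.8
position: [0.3868, 0.32, 0.1719]
tool_rot: [-0.632, -0.317, 0.316, 0.632]
ft_force: [-0.0, -0.7, 0.1]
grip_width: 0.0148
```

```bash
python3 snap.py a4;python3 bush.py a4
```

```text
7.8 [0.3868 0.32   0.1719] w 0.0148 F [-0.  -0.7  0.1] q6 -0.461
a4 bush [0.3855 0.3194 0.103 ] r 0.0253 73 tool [-0.13  6.89  0.07]
```

View pics/a4.png

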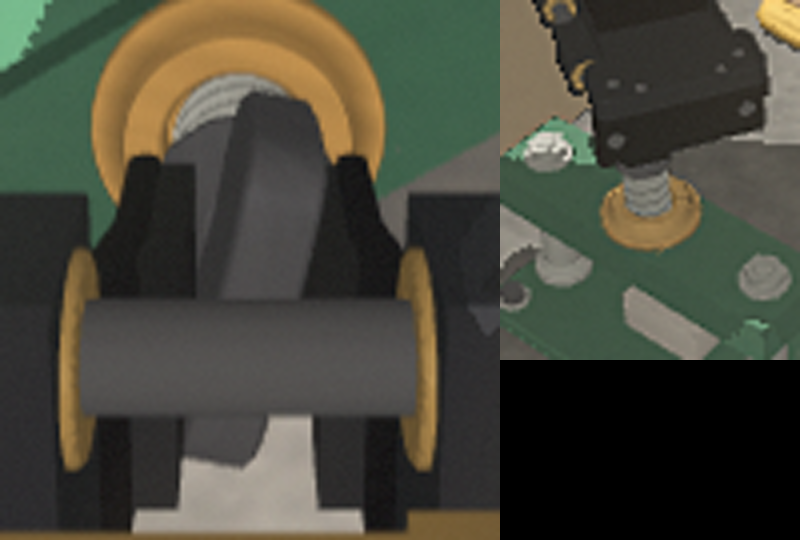

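Emit:
carry_out(moves=[[0.17,0,0,0,0,-0.1,0],[0.17,0,0,0,0,-0.2,0],[0.17,0,0,0,0,-0.3,0],[0.17,0,0,0,0,-0.4,0],[0.17,0,0,0,0,-0.5,0],[0.17,0,0,0,0,-0.5,0]])

```text
time: 8.5
position: [0.3864, 0.3197, 0.1716]
tool_rot: [-0.534, -0.463, 0.463, 0.535]
ft_force: [-0.4, 0.9, 0.8]
grip_width: 0.0147
```

```bash
python3 snap.py a5;python3 bush.py a5
cat > bias.py <<'E'
import sys
from h import *
import bush as B
E
python3 - <<'E'
import sys;sys.argv=['x']
from h import *
from bush import bush
A=[];b=[]
for n in ['a1','a2','a3','a4','a5']:
    X=bush(n);T=np.load(n+'T.npy')@np.linalg.inv(robot.camera_params('wrist')['mount']);R_=T[:3,:3]
    for k in (0,1): A.append([k==0,k==1,R_[k,0],R_[k,2]]);b.append(X[k])
A=np.array(A,float);s,res,_,_=np.linalg.lstsq(A,np.array(b),rcond=None);print(s.round(4),(A@s-b).round(4))
E
```

```text
8.5 [0.3864 0.3197 0.1716] w 0.0147 F [-0.4  0.9  0.8] q6 -0.96
a5 bush [0.3852 0.3188 0.103 ] r 0.0254 74 tool [-0.11  6.86  0.1 ]
a1 bush [0.3878 0.3195 0.103 ] r 0.0254 73 tool [ 0.1   6.84 -0.53]
a2 bush [0.3868 0.3199 0.103 ] r 0.0254 73 tool [-0.39  6.87 -0.33]
a3 bush [0.3867 0.32   0.103 ] r 0.0253 73 tool [-0.06  6.84  0.03]
a4 bush [0.3855 0.3194 0.103 ] r 0.0253 73 tool [-0.07  6.88  0.04]
a5 bush [0.3852 0.3188 0.103 ] r 0.0254 74 tool [-0.11  6.86  0.1 ]
[3.867e-01 3.184e-01 2.000e-04 1.600e-03] [ 0.      0.     -0.0001  0.      0.     -0.0001  0.      0.     -0.
 -0.    ]
```

View pics/a5.png

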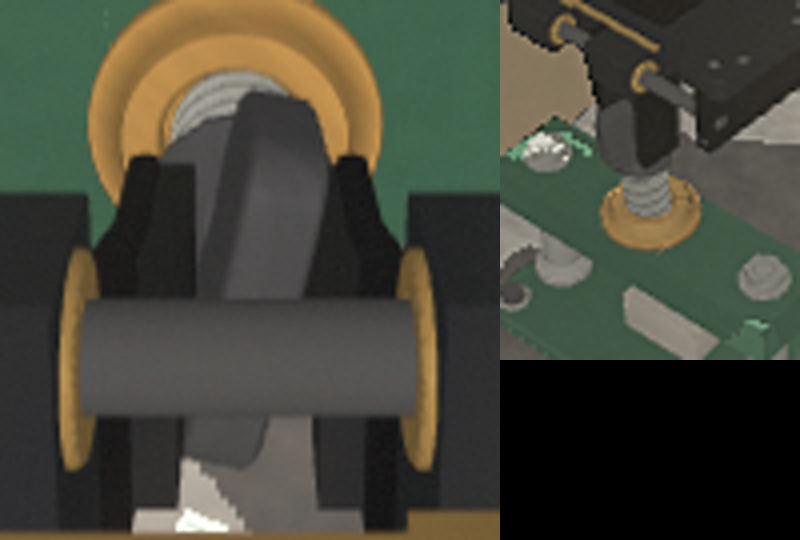

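Emit:
carry_out(moves=[[0.17,-0.13,0,0,0,-0.1,0],[0.17,-0.13,0,0,0,-0.2,0],[0.17,-0.13,0,0,0,-0.25,0],[0.17,-0.13,0,0,0,-0.25,0]])

```text
time: 9.0
position: [0.3863, 0.3185, 0.1716]
tool_rot: [-0.473, -0.526, 0.526, 0.473]
ft_force: [-0.4, 0.8, 1.1]
grip_width: 0.0146
```

```bash
python3 snap.py a6
```

```text
9.0 [0.3863 0.3185 0.1716] w 0.0146 F [-0.4  0.8  1.1] q6 -1.211
```

View pics/a6.png

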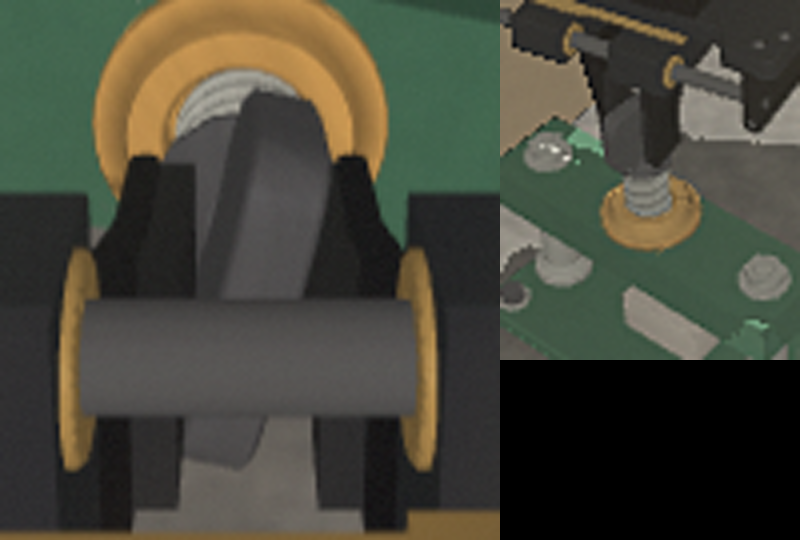

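Emit:
carry_out(moves=[[0.17,0,0,0,0,-0.08,0],[0.17,0,0,0,0,-0.16,0],[0.17,0,0,0,0,-0.2,0],[0.17,0,0,0,0,-0.2,0]])

```text
time: 9.5
position: [0.3863, 0.3184, 0.1715]
tool_rot: [-0.418, -0.57, 0.571, 0.418]
ft_force: [-1.2, 0.6, 2.1]
grip_width: 0.0148
```

```bash
python3 snap.py a7
```

```text
9.5 [0.3863 0.3184 0.1715] w 0.0148 F [-1.2  0.6  2.1] q6 -1.412
```

View pics/a7.png

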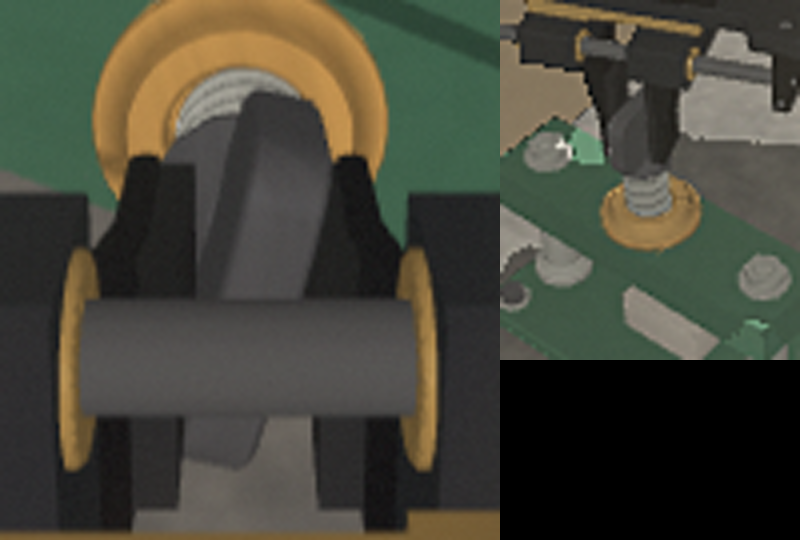

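Emit:
carry_out(moves=[[0.17,0,0,0,0,-0.08,0],[0.17,0,0,0,0,-0.16,0],[0.17,0,0,0,0,-0.2,0],[0.17,0,0,0,0,-0.2,0]])

```text
time: 10.0
position: [0.3863, 0.3184, 0.1717]
tool_rot: [-0.359, -0.609, 0.609, 0.359]
ft_force: [-1.0, 0.6, 2.3]
grip_width: 0.0148
```

```bash
python3 snap.py a8
```

```text
10.0 [0.3863 0.3184 0.1717] w 0.0148 F [-1.   0.6  2.3] q6 -1.612
```

View pics/a8.png

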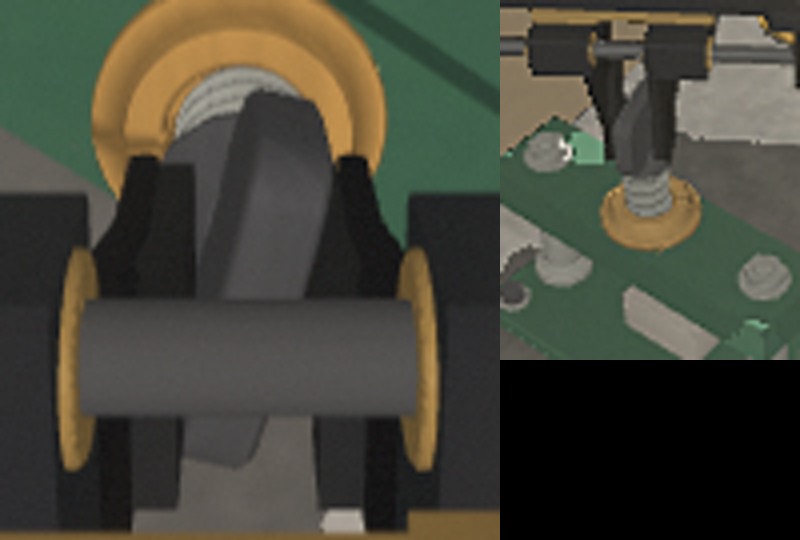

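Emit:
carry_out(moves=[[0.17,0,0,0,0,-0.08,0],[0.17,0,0,0,0,-0.16,0],[0.17,0,0,0,0,-0.2,0],[0.17,0,0,0,0,-0.2,0]])

```text
time: 10.5
position: [0.3864, 0.3183, 0.1716]
tool_rot: [-0.296, -0.642, 0.642, 0.296]
ft_force: [-0.8, 1.0, 3.6]
grip_width: 0.0149
```

```bash
python3 snap.py a9
```

```text
10.5 [0.3864 0.3183 0.1716] w 0.0149 F [-0.8  1.   3.6] q6 -1.812
```

View pics/a9.png

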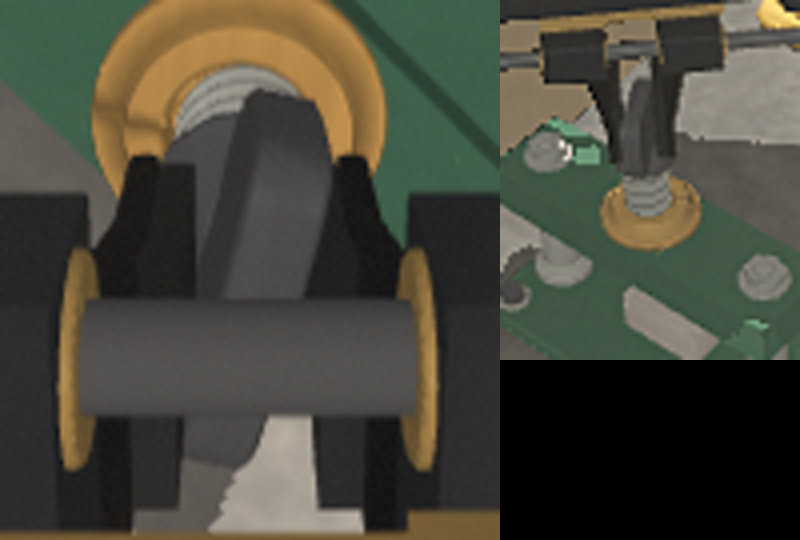

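Emit:
carry_out(moves=[[0.17,0,0,0,0,0.1,0],[0.17,0,-0.3,0,0,0.1,0],[0.17,0,-0.3,0,0,0.1,0],[0.17,0,-0.3,0,0,0.1,0]])

```text
time: 11.0
position: [0.3867, 0.3184, 0.1745]
tool_rot: [0.327, 0.627, -0.627, -0.327]
ft_force: [0.4, 1.1, -0.4]
grip_width: 0.0147
```

```bash
python3 snap.py b0
```

```text
11.0 [0.3867 0.3184 0.1745] w 0.0147 F [ 0.4  1.1 -0.4] q6 -1.714
```

View pics/b0.png

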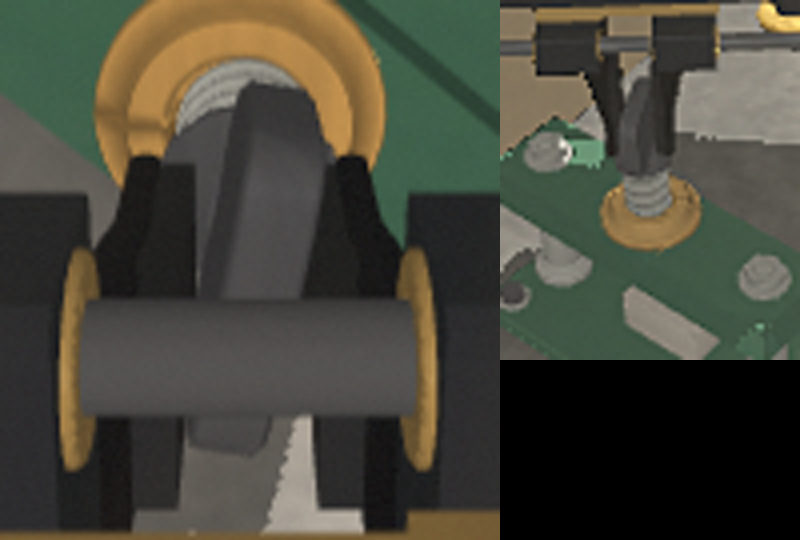

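Emit:
carry_out(moves=[[0.17,0,0,0,0,-0.1,0],[0.17,0,0,0,0,-0.18,0],[0.17,0,0,0,0,-0.26,0],[0.17,0,0,0,0,-0.26,0]])

```text
time: 11.5
position: [0.3866, 0.3183, 0.1745]
tool_rot: [-0.243, -0.664, 0.664, 0.243]
ft_force: [0.3, -0.3, 0.1]
grip_width: 0.015
```

```bash
python3 snap.py b1
```

```text
11.5 [0.3866 0.3183 0.1745] w 0.015 F [ 0.3 -0.3  0.1] q6 -1.974
```

View pics/b1.png

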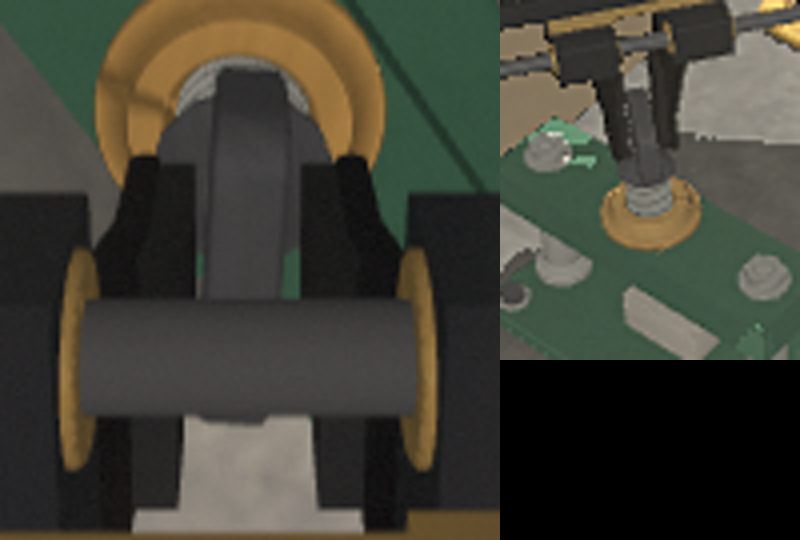

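```bash
cat > ht.py <<'E'
import sys
from h import *
# args: name u v (crop px of far top end) 
n,u,v=sys.argv[1],float(sys.argv[2]),float(sys.argv[3])
p=robot.camera_params('wrist');T=np.load(f'{n}T.npy');Tt=T@np.linalg.inv(p['mount'])
b=np.array([.3867,.3184]);bias=Tt[:3,0]*.0002+Tt[:3,2]*.0016
for z in np.arange(.155,.182,.003):
    X=onz(p,(255+u/4,190+v/4),T,z)-bias; print(round(z,3),'h',round((z-.128)*1e3,1),'r mm',(np.hypot(*(X[:2]-b))*1e3).round(1),'ang',np.degrees(np.arctan2(X[1]-b[1],X[0]-b[0])).round(1))
E
python3 ht.py a1 251 133; echo; python3 ht.py a9 280 95;echo; python3 ht.py b1 250 72
```

```text
0.155 h 27.0 r mm 23.6 ang 49.8
0.158 h 30.0 r mm 24.7 ang 49.9
0.161 h 33.0 r mm 25.8 ang 50.0
0.164 h 36.0 r mm 27.0 ang 50.1
0.167 h 39.0 r mm 28.1 ang 50.2
0.17 h 42.0 r mm 29.2 ang 50.2
0.173 h 45.0 r mm 30.3 ang 50.3
0.176 h 48.0 r mm 31.5 ang 50.4
0.179 h 51.0 r mm 32.6 ang 50.4

0.155 h 27.0 r mm 22.0 ang -154.6
0.158 h 30.0 r mm 22.9 ang -153.7
0.161 h 33.0 r mm 23.9 ang -152.9
0.164 h 36.0 r mm 24.9 ang -152.1
0.167 h 39.0 r mm 25.9 ang -151.4
0.17 h 42.0 r mm 26.9 ang -150.8
0.173 h 45.0 r mm 27.9 ang -150.2
0.176 h 48.0 r mm 28.9 ang -149.6
0.179 h 51.0 r mm 29.9 ang -149.1

0.155 h 27.0 r mm 23.0 ang -134.6
0.158 h 30.0 r mm 24.0 ang -134.4
0.161 h 33.0 r mm 25.0 ang -134.2
0.164 h 36.0 r mm 26.0 ang -134.0
0.167 h 39.0 r mm 26.9 ang -133.8
0.17 h 42.0 r mm 27.9 ang -133.7
0.173 h 45.0 r mm 28.9 ang -133.5
0.176 h 48.0 r mm 29.8 ang -133.4
0.179 h 51.0 r mm 30.8 ang -133.3
```

Emit:
carry_out(moves=[[0.17,0,0.3,0,0,0.05,0],[0.17,0,0.6,0,0,0.1,0],[0.17,0,0.6,0,0,0.2,0],[0.17,0,0.6,0,0,0.3,0],[0.17,0,0.6,0,0,0.4,0],[0.17,0,0.6,0,0,0.5,0],[0.17,0,0.6,0,0,0.6,0],[0.17,0,0.6,0,0,0.7,0],[0.17,0,0.6,0,0,0.8,0],[0.17,0,0.6,0,0,0.9,0],[0.17,0,0.6,0,0,1.0,0],[0.17,0,0.6,0,0,1.0,0]])

```text
time: 12.8
position: [0.3865, 0.3183, 0.1684]
tool_rot: [0.532, 0.466, -0.466, -0.532]
ft_force: [0.2, -0.2, 0.5]
grip_width: 0.0151
```

```bash
python3 snap.py b2
```

```text
12.8 [0.3865 0.3183 0.1684] w 0.0151 F [ 0.2 -0.2  0.5] q6 -0.973
```

View pics/b2.png

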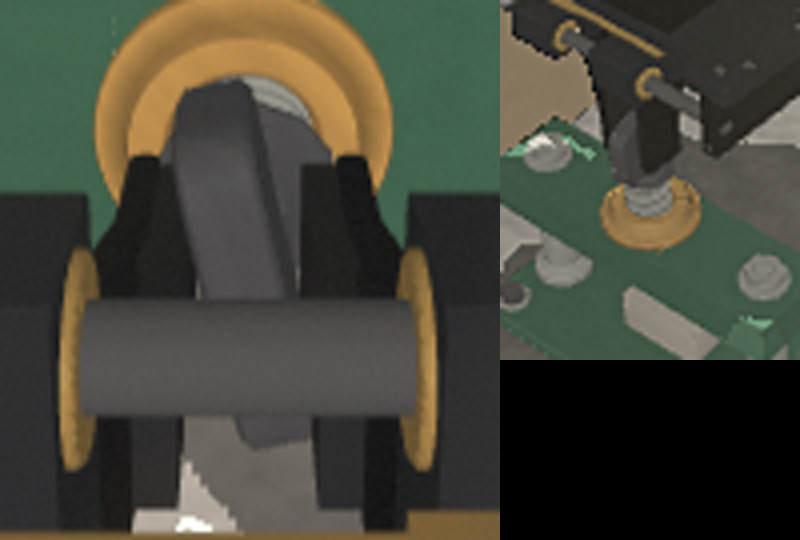

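Emit:
carry_out(moves=[[0.17,0,0,0,0,0.1,0],[0.17,0,0,0,0,0.2,0],[0.17,0,0,0,0,0.3,0],[0.17,0,0,0,0,0.4,0],[0.17,0,0,0,0,0.5,0],[0.17,0,0,0,0,0.6,0],[0.17,0,0,0,0,0.7,0],[0.17,0,0.1,0,0,0.8,0],[0.17,0,0.1,0,0,0.9,0],[0.17,0,0.1,0,0,1.0,0],[0.17,0,0.1,0,0,1.1,0],[0.17,0,0.1,0,0,1.2,0],[0.17,0,0.2,0,0,1.3,0],[0.17,0,0.2,0,0,1.3,0]])

```text
time: 14.3
position: [0.3865, 0.3184, 0.1666]
tool_rot: [-0.705, -0.05, 0.05, 0.705]
ft_force: [-0.2, -0.5, -0.2]
grip_width: 0.0147
```

```bash
python3 snap.py b3
```

```text
14.3 [0.3865 0.3184 0.1666] w 0.0147 F [-0.2 -0.5 -0.2] q6 0.325
```

View pics/b3.png

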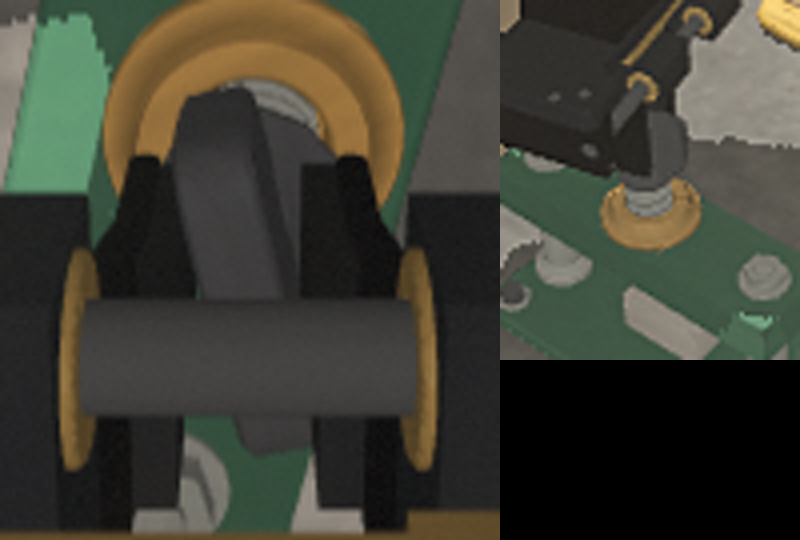

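Emit:
carry_out(moves=[[0.17,0,0,0,0,0.1,0],[0.17,0,0,0,0,0.2,0],[0.17,0,0,0,0,0.3,0],[0.17,0,0,0,0,0.4,0],[0.17,0,0,0,0,0.5,0],[0.17,0,0,0,0,0.6,0],[0.17,0,0,0,0,0.7,0],[0.17,0,0.1,0,0,0.8,0],[0.17,0,0.1,0,0,0.9,0],[0.17,0,0.1,0,0,1.0,0],[0.17,0,0.1,0,0,1.1,0],[0.17,0,0.2,0,0,1.2,0],[0.17,0,0.2,0,0,1.3,0],[0.17,0,0.2,0,0,1.4,0],[0.17,0,0.2,0,0,1.5,0],[0.17,0,0.2,0,0,1.5,0]])

```text
time: 16.0
position: [0.3867, 0.3184, 0.1646]
tool_rot: [-0.55, 0.444, -0.444, 0.55]
ft_force: [0.4, 0.0, 0.1]
grip_width: 0.0148
```

```bash
python3 snap.py b4
```

```text
16.0 [0.3867 0.3184 0.1646] w 0.0148 F [0.4 0.  0.1] q6 1.825
```

View pics/b4.png

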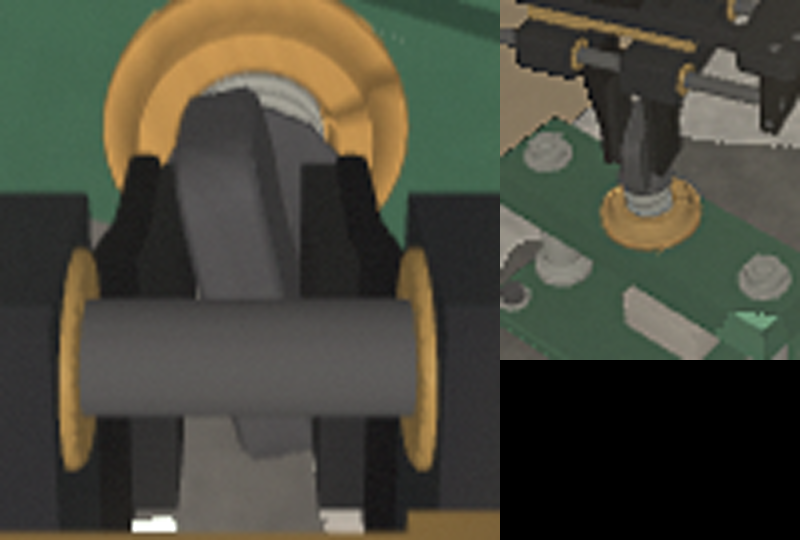

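Emit:
carry_out(moves=[[0.17,0,0,0,0,-0.1,0],[0.5,0,0,0,0,-0.15,0],[0.75,0,0,0,0,-0.15,0],[0.75,0,0,0,0,-0.15,0],[0.75,0,0,0,0,-0.15,0],[0.75,0,0,0,0,-0.15,0],[0.75,0,0,0,0,-0.15,0],[0.75,0,0,0,0,-0.15,0],[0.75,0,0,0,0,-0.15,0],[0.75,0,0,0,0,-0.15,0]])

```text
time: 17.1
position: [0.3865, 0.3184, 0.1646]
tool_rot: [-0.581, 0.402, -0.402, 0.581]
ft_force: [-0.5, -0.3, 0.4]
grip_width: 0.0647
```

```bash
python3 snap.py b5; python3 bush.py b5
```

```text
17.1 [0.3865 0.3184 0.1646] w 0.0647 F [-0.5 -0.3  0.4] q6 1.677
b5 bush [0.3882 0.3188 0.103 ] r 0.0253 76 tool [0.02 6.16 0.17]
```

View pics/b5.png

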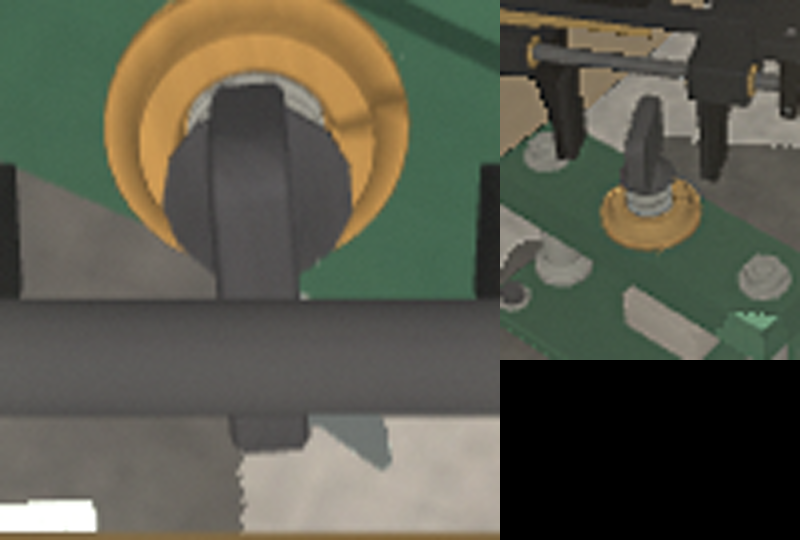

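Emit:
carry_out(moves=[[0.75,0,0,0,0,-0.13,0],[0.75,0,0,0,0,-0.26,0],[0.75,0,0,0,0,-0.4,0],[0.75,0,0,0,0,-0.53,0],[0.75,0,0,0,0,-0.67,0],[0.75,0,0,0,0,-0.8,0],[0.75,0,0,0,0,-0.93,0],[0.75,0,0,0,0,-1.07,0],[0.75,0,0,0,0,-1.2,0],[0.75,0,0,0,0,-1.33,0],[0.75,0,0,0,0,-1.47,0],[0.75,0,0,0,0,-1.6,0]])

```text
time: 18.4
position: [0.3865, 0.3184, 0.1646]
tool_rot: [-0.693, -0.139, 0.139, 0.693]
ft_force: [-1.0, -0.1, 0.4]
grip_width: 0.0652
```

Emit:
carry_out(moves=[[0.75,0,0,0,0,-0.13,0],[0.75,0,0,0,0,-0.26,0],[0.75,0,0,0,0,-0.4,0],[0.75,0,0,0,0,-0.53,0],[0.75,0,0,0,0,-0.67,0],[0.75,0,0,0,0,-0.8,0],[0.75,0,0,0,0,-0.93,0],[0.75,0,0,0,0,-1.07,0],[0.75,0,0,0,0,-1.2,0],[0.75,0,0,0,0,-1.33,0],[0.75,0,0,0,0,-1.47,0],[0.75,0,0,0,0,-1.6,0],[0.75,0,0,0,0,-1.6,0],[0.75,0,0,0,0,-1.6,0]])

```text
time: 19.8
position: [0.3865, 0.3184, 0.1645]
tool_rot: [-0.386, -0.592, 0.592, 0.386]
ft_force: [0.5, -0.6, -0.5]
grip_width: 0.0654
```

```bash
python3 snap.py b6; python3 bush.py b6
```

```text
19.8 [0.3865 0.3184 0.1645] w 0.0654 F [ 0.5 -0.6 -0.5] q6 -1.521
b6 bush [0.3853 0.3179 0.103 ] r 0.0254 76 tool [0.   6.15 0.13]
```

View pics/b6.png

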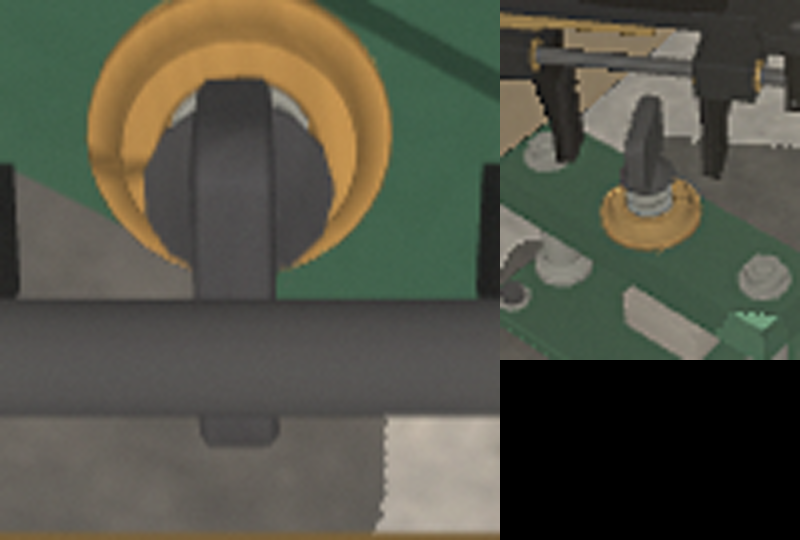

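```bash
python3 - <<'E'
from h import *
for i in range(2):
    M=robot.camera_params('wrist')['mount'];print(M.round(4).tolist())
for n in ['a1','b5','b6']:
    Tt=np.load(n+'T.npy')@np.linalg.inv(M);print(n,Tt.round(4).tolist())
print(toolT().round(4).tolist())
E
```

```text
[[1.0, 0.001, 0.002, 0.001], [-0.0016, -0.2757, 0.9612, -0.1371], [0.0015, -0.9612, -0.2757, 0.0759], [0.0, 0.0, 0.0, 1.0]]
[[1.0, 0.001, 0.002, 0.001], [-0.0016, -0.2757, 0.9612, -0.1371], [0.0015, -0.9612, -0.2757, 0.0759], [0.0, 0.0, 0.0, 1.0]]
a1 [[0.7832, -0.0012, 0.6218, 0.3905], [-0.6218, 0.0032, 0.7832, 0.3248], [-0.0029, -1.0, 0.0018, 0.1713], [0.0, 0.0, 0.0, 1.0]]
b5 [[0.352, -0.0, 0.936, 0.3848], [-0.936, 0.0035, 0.352, 0.3203], [-0.0033, -1.0, 0.0012, 0.1645], [0.0, 0.0, 0.0, 1.0]]
b6 [[-0.4036, -0.0, -0.9149, 0.3865], [0.9149, 0.0, -0.4036, 0.3184], [0.0, -1.0, 0.0, 0.1645], [0.0, 0.0, 0.0, 1.0]]
[[-0.4045, 0.0, -0.9146, 0.3865], [0.9146, 0.0001, -0.4045, 0.3184], [0.0, -1.0, -0.0, 0.1646], [0.0, 0.0, 0.0, 1.0]]
```

Emit:
carry_out(moves=[[0.75,-0.13,0,0,0,0,0],[0.5,-0.13,0,0,0,0,0],[0.3,-0.13,0.1,0,0,0,0],[0.17,-0.13,0.2,0,0,0,0],[0.17,-0.13,0.2,0,0,0,0],[0.17,-0.13,0.2,0,0,0,0],[0.17,-0.13,0.2,0,0,0,0],[0.17,-0.13,0.2,0,0,0,0],[0.17,-0.13,0.2,0,0,0.1,0],[0.17,-0.13,0.2,0,0,0.2,0],[0.17,-0.13,0.2,0,0,0.3,0],[0.17,-0.13,0.2,0,0,0.4,0],[0.17,-0.13,0.2,0,0,0.5,0],[0.17,-0.13,0.2,0,0,0.6,0],[0.17,-0.13,0.2,0,0,0.7,0],[0.17,-0.13,0.2,0,0,0.8,0],[0.17,-0.13,0.2,0,0,0.9,0],[0.17,-0.13,0.2,0,0,1.0,0],[0.17,-0.13,0.2,0,0,1.0,0]])

```text
time: 21.8
position: [0.387, 0.3172, 0.1625]
tool_rot: [0.622, 0.336, -0.336, -0.622]
ft_force: [-0.2, -0.2, 0.1]
grip_width: 0.0146
```

```bash
python3 snap.py b7
```

```text
21.8 [0.387  0.3172 0.1625] w 0.0146 F [-0.2 -0.2  0.1] q6 -0.526
```

View pics/b7.png

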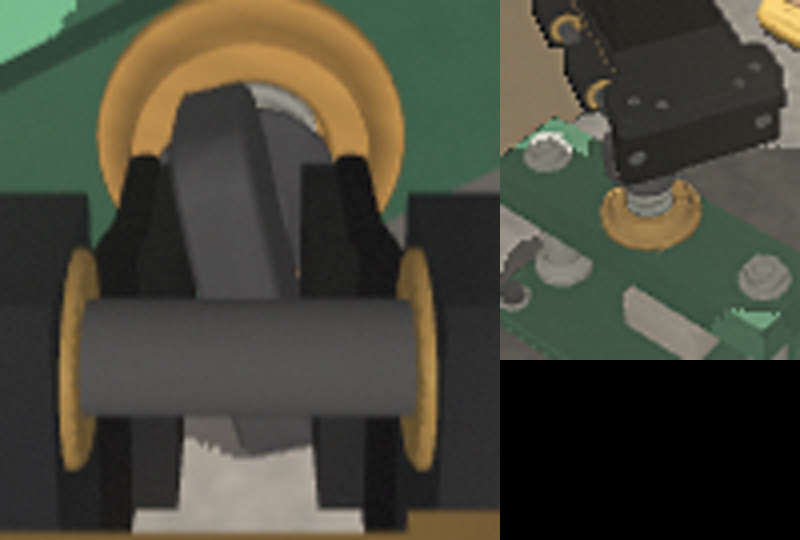

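Emit:
carry_out(moves=[[0.17,0,0,0,0,0.1,0],[0.17,0,0,0,0,0.2,0],[0.17,0,0,0,0,0.3,0],[0.17,0,0,0,0,0.4,0],[0.17,0,0,0,0,0.5,0],[0.17,0,0,0,0,0.6,0],[0.17,0,0.1,0,0,0.7,0],[0.17,0,0.1,0,0,0.8,0],[0.17,0,0.1,0,0,0.9,0],[0.17,0,0.1,0,0,1.0,0],[0.17,0,0.1,0,0,1.1,0],[0.17,0,0.2,0,0,1.2,0],[0.17,0,0.2,0,0,1.3,0],[0.17,0,0.2,0,0,1.4,0],[0.17,0,0.2,0,0,1.5,0],[0.17,0,0.2,0,0,1.6,0],[0.17,0,0.2,0,0,1.7,0],[0.17,0,0.2,0,0,1.8,0],[0.17,0,0.2,0,0,1.9,0],[0.17,0,0.2,0,0,2.0,0]])

```text
time: 23.9
position: [0.387, 0.3172, 0.1605]
tool_rot: [0.618, -0.343, 0.343, -0.618]
ft_force: [-0.1, -0.3, -0.6]
grip_width: 0.0152
```

Emit:
carry_out(moves=[[0.17,0,0,0,0,0,0],[0.17,0,0,0,0,-0.1,0],[0.17,0,0,0,0,-0.15,0],[0.17,0,0,0,0,-0.15,0]])

```text
time: 24.3
position: [0.387, 0.3173, 0.1606]
tool_rot: [-0.643, 0.294, -0.294, 0.643]
ft_force: [-0.3, -0.0, -0.2]
grip_width: 0.0146
```

```bash
python3 snap.py b8
```

```text
24.3 [0.387  0.3173 0.1606] w 0.0146 F [-0.3 -0.  -0.2] q6 1.321
```

View pics/b8.png

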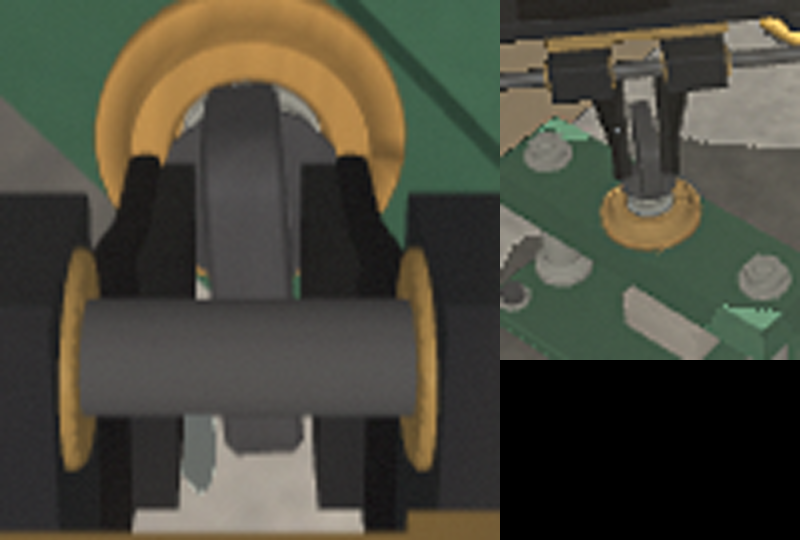

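```bash
python3 - <<'E'
import cv2,numpy as np
v=[cv2.resize(cv2.imread(f'pics/{n}_s.png')[185:235,280:312],None,fx=8,fy=8,interpolation=cv2.INTER_CUBIC) for n in ('a9','b1','b8')]
cv2.imwrite('pics/cmp.png',np.hstack(v))
E
```

```text
(no output)
```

View pics/cmp.png

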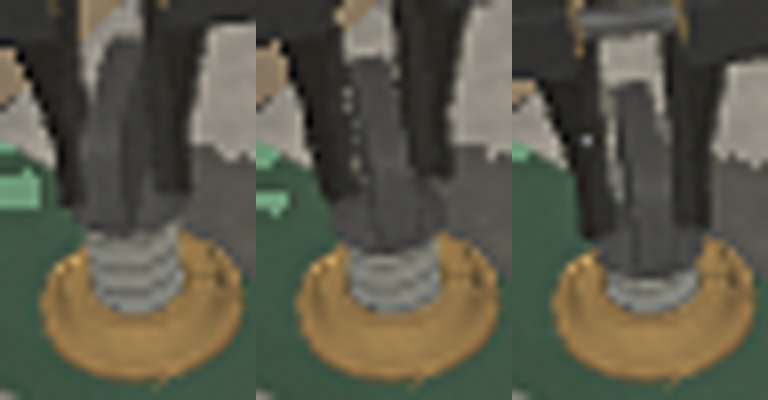

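```bash
python3 - <<'E'
import cv2,numpy as np
from h import *
s=robot.camera_params('scene');S=s['extrinsics']
for h in (50,47,42,38,34):
    print(h,'collar-ish',proj(s,S,[.3867,.3184,.110+h/1e3-.018]))
for n in ('scene0','a1_s','a4_s','a9_s','b1_s','b4_s','b5_s','b8_s'):
    im=cv2.imread(f'pics/{n}.png').astype(float).mean(2)
    o=[]
    for c in (295,296,297,298):
        p=np.interp(np.arange(205,224,.1),np.arange(400),im[:,c]);g=np.gradient(p);
        k=np.where(p>95)[0];o.append(round(205+.1*k[0],1) if len(k) else None)
    print(n,o)
E
```

```text
50 collar-ish (np.float64(295.15592849436325), np.float64(207.1591106811967))
47 collar-ish (np.float64(295.2593171510061), np.float64(208.271523875255))
42 collar-ish (np.float64(295.4304984719587), np.float64(210.1133541706415))
38 collar-ish (np.float64(295.56643375862615), np.float64(211.57595375687512))
34 collar-ish (np.float64(295.7014810004095), np.float64(213.02899839890034))
scene0 [np.float64(210.9), np.float64(205.0), np.float64(214.5), np.float64(214.4)]
a1_s [np.float64(214.5), np.float64(214.5), np.float64(214.5), np.float64(214.5)]
a4_s [np.float64(214.4), np.float64(214.3), np.float64(213.9), np.float64(213.7)]
a9_s [np.float64(214.6), np.float64(214.4), np.float64(213.7), np.float64(214.0)]
b1_s [np.float64(216.5), np.float64(216.6), np.float64(216.5), np.float64(216.5)]
b4_s [np.float64(218.6), np.float64(218.5), np.float64(218.5), np.float64(218.1)]
b5_s [np.float64(218.5), np.float64(218.6), np.float64(218.5), np.float64(218.3)]
b8_s [np.float64(219.6), np.float64(219.5), np.float64(219.5), np.float64(219.5)]
```

Emit:
carry_out(moves=[[0.17,0,0,0,0,-0.06,0],[0.14,0,0,0,0,-0.06,0],[0.12,0,0,0,0,-0.06,0],[0.1,0,0,0,0,-0.06,0],[0.05,0,0,0,0,-0.06,0],[0.05,0,0,0,0,-0.06,0],[0.05,0,0,0,0,-0.06,0]], force=6)

```text
time: 25.1
position: [0.3871, 0.3172, 0.1606]
tool_rot: [-0.651, 0.276, -0.276, 0.651]
ft_force: [0.4, -0.9, 0.9]
grip_width: 0.01
```

```bash
python3 snap.py b9
```

```text
25.1 [0.3871 0.3172 0.1606] w 0.01 F [ 0.4 -0.9  0.9] q6 1.264
```

View pics/b9.png

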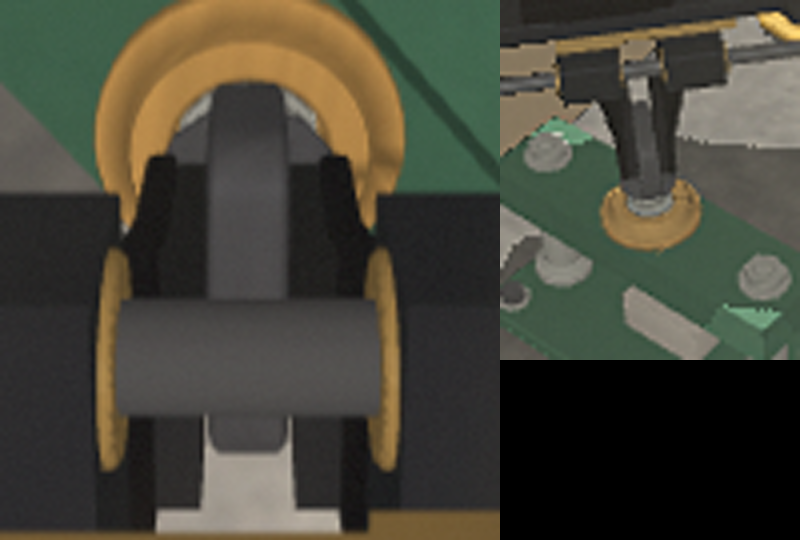

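View pics/b9_s.png

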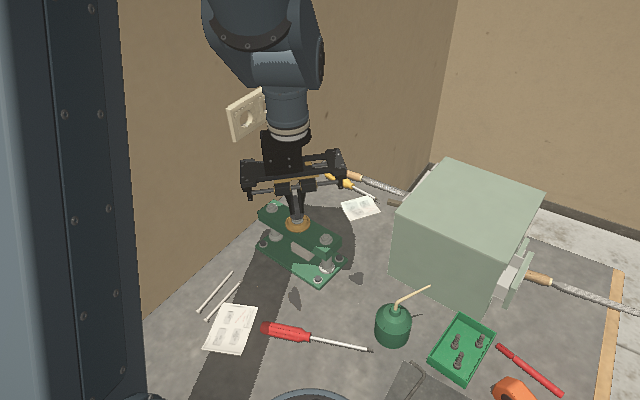

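```bash
python3 -c "
from rig import robot
print(robot.hand_in())"
```

```text
the job is handed in; nothing more can be done
None
```

I turned the screw back about 3.1 rad inside loosely closed fingers (about 15 mm opening) until it dropped into the thread. I then turned it forward one full turn (about 2π + 0.05 rad), with one half-turn regrip on the way. I handed the job in at 25 s with the thumb plate gripped at 6 N.

**Last checks**
- **Grip:** the fingers stand at 10.0 mm, which is the plate's thickness, and the plate lies square between them.
- **Force:** the wrist force at the end is about 1 N.
- **Height:** in the scene camera the collar sank about 5.5 mm from its start height to the drop, and about 8.3 mm more over the forward turn. That fits 47 → 42 → 34 mm to within about 1 mm; the tip's clearance above the block follows from this and was not measured directly.
- **Block:** it looks unmoved by eye in the last scene picture.

**What disagreed or went less smoothly**
- **Tool position:** my first tool position was about 5 mm off the bush axis, so I pushed the screw slightly sideways over the first 0.8 rad with about 4 N of force. I then re-centred.
- **Upward force:** shortly before the drop the upward force rose to 3.6 N. I backed off 0.1 rad and raised the tool 3 mm, which relieved it.
- **Camera calibration:** the wrist camera's reported mounting shifted by about 2 mm between readings, so plate heights from that camera alone were unreliable. I used the scene camera for height instead.

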